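# Surface-thermometer reading on the wax-melting hob

## Robot

A 6-joint arm with a two-finger parallel gripper is mounted at the origin on the work surface. World frame = base frame: x ahead of the robot, y to its left, z up, the work surface at z = 0. Lengths are in m, angles in degrees, forces in N, time in s.
With the tool pointing down it reaches from about 0.3 to 0.85 m from the base axis. Payload 5.4 kg.
Tool frame: the origin (TCP) lies midway between the tips of the shut fingers; the grasp point (between the pads) lies 19 mm behind it; z points along the fingers, y is the direction in which the jaws open and shut (so a half turn about z gives the same grasp; the last joint's range is limited). The gripper opens to 85 mm and grips with 20 to 120 N. Pads are 22 mm wide; open, the fingers measure 114 mm over their backs; the gripper's body (76 mm by 85 mm) begins 54 mm behind the grasp point. The pads swing forward as they close: fully open they stand 13 mm farther back than shut.
Start: joints at [65.254, 9.076, 91.501, -0, 79.423, -12.038], TCP at [0.127, 0.561, 0.231] pointing down, gripper open.
Joint ranges: [-166.64, 166.64], [-54.1, 131.32], [10.49, 154.53], [-73.88, 253.88], [9.74, 151.15], [-171.62, 171.62]. Speed limits (degrees/s): [147.25, 147.25, 180, 180, 180, 180].

## Interface

Orientations are given as [roll, pitch, yaw] about the fixed x, y, z axes, in that order (R = Rz(yaw) Ry(pitch) Rx(roll)).
In Python, from rig import manip gives the robot as it stands. The module is installed in compiled form; this text tells all that it offers.
- The arm moves only by the tool arm_command, never from a script. Its argument "moves" is a list of rows, each a list of 5 numbers: the shift along the tool's x, y, z scaled (see below), then the turn about the tool's z scaled (see below), then the opening, from -1 (shut) to 1 (fully open), so that 0 is half open. In form: [[dx, dy, dz, spin, grip], ...]. A call has 1 to 20 rows; each row is the pose to reach, as a shift and turn from the pose commanded when the call began, along the tool's axes at that moment; what a row does not reach only later rows make up. The controller multiplies each number of a shift by 0.1 m and each number of a turn by 90 degrees. A row lasts 1/12 s, in which the tool goes at most 41.7 mm and 7.16 degrees, less where a joint would pass 70% of its speed; a pose out of reach is approached as far as the arm can. A call with a number of a shift or a turn outside -1 to 1 is refused whole. A call with a gripper value outside its range is refused whole. The fingers move at their own pace and stop on an object; "grip_force" is the grip in N (left out, the last holds). Time passes only in rows, so rows that repeat a pose let the fingers close. It gives the time, the measured TCP pose, the force and the opening at its end, in the units of the state.
- manip.get_obs(): the state, without advancing time (a new reading comes with each control period).
- manip.get_image(name): name is "scene" or "top" or "wrist"; returns the picture (420x560x3 uint8, red, green, blue); there is no depth.
- manip.get_calibration(name): a dict with "K" (3x3 intrinsics, pixels), "xyz" and "rotation" of the camera in the world; the wrist camera has in their place "tool_from_camera" (4x4, takes a point from camera to tool coordinates, whose origin is the TCP and whose axes are the flange's). Camera axes: x right, y down, z forward; pixel columns grow to the right and rows downward; lengths in m; the calibration is good to about 2 mm. The wrist camera is an equidistant fisheye: a pixel r from the principal point sees the ray r / f radians off the axis. A picture is of the moment at which its call begins: read the wrist's pose just before it. get_calibration takes no time and is no camera call.
- manip.hand_in(): hands the job in, once; it reports no verdict.
Trained networks look in the newest picture that a camera, given by its name, has taken for a name from the list of things; names that differ only in an ending like _2 or _b are one class to them, and where a whole thing is asked for, a point or a joint stands for the part that bears it (a point fixed in the world has none). Each returns a list of dicts, best first, with "p" (0 to 1); they miss things now and then, are a little off and sometimes report something else, mostly with a low value. They report only what shows in the picture. A call takes as long as a camera call. They do not tell look-alikes from the thing itself.
- manip.search_frame(camera, query): "pixel" ([column, row] in pixels, amid what is visible of it).
- manip.tip_of(camera, query): "pixel" ([column, row] in pixels: a listed point, or the origin of a listed thing).
The state is a dict: "time": time; "joint_positions": joint angles; "qd": joint speeds; "tau": joint torques, N m; "tcp_pos": TCP position; "tcp_rot": TCP orientation; "contact_force": force on the tool from outside, world axes, zero at the start; "torque": the same for the moment, N m; "width": opening from 0.0 (shut) to 1.0 (fully open).
Only numpy, scipy, OpenCV 4.12 (cv2) and the standard library are available. Lean on these libraries where they do the work, as an engineer would, in place of code of your own. Each camera call takes 0.05 s, during which the arm holds its last target. There are 200 camera calls.

## Task

Check the hob zone under the saucepan: slide the saucepan across the glass into the other ring, without lifting or tipping it, then take the surface thermometer out of the brush block and stand its sprung foot inside the small circle in the middle of the ring the pan has left. Hold the thermometer upright and press lightly, so that the foot goes about half way in, never hard onto its stop, and keep holding it there: the job finishes with the thermometer still in the gripper, pressed on the spot for its reading. Leave the other things on the table where they are.

Things in the scene. Friction and masses are not known exactly. Their poses are not given: they have to be found in the camera images.
- hob: twin ceramic hob, fixed: steel case with a flat black glass top, 290 mm deep (its x) by 500 mm wide (its y), two black knobs on its front (-x) side. Its glass is level, 60 mm above the table. Origin: under its centre, at table height
- pan_zone: the cooking zone the saucepan stands on at the start (the left or the right one): a thin light ring, 180 mm across, printed flat on the glass, with a small 30 mm circle in its middle. Origin: middle of that circle, at the glass surface. The two zones look alike, 240 mm apart along the hob's y. This name stays with this zone after the pan has gone
- free_zone: the other cooking zone, bare at the start: the same 180 mm ring with a 30 mm circle in its middle. Origin: its middle, at the glass surface
- pan: loose empty steel saucepan, base about 135 mm across, rim 150 mm, 75 mm tall, 0.3 to 0.65 kg. A black stick handle runs level along its -x, roughly towards the robot: 18 mm wide, 16 mm thick, its axis 55 mm above the pan's base, from 75 to 210 mm from the pan's axis. Origin: centre of its underside, z up
- pan_grip (a point): point on the axis of the saucepan's handle, 110 mm from the pan's axis and 55 mm above its base (about 115 mm above the table): a place to take the handle from above, closing along the pan's y
- block: beech brush block, fixed, 140 mm (its x) by 70 mm by 85 mm tall, at the right of the hob. The thermometer stands in its hole nearest the robot (block frame x -37, y 0 mm), two brushes in the holes behind. Holes are 75 mm deep. Origin: under its centre
- probe: loose surface thermometer, 90 g, 170 mm long, upright in the block: 14 mm copper-coloured foot on a 9 mm steel stem, 70 mm in all, then a grey handle 26 mm (its x) by 20 mm (y) by 100 mm whose shoulder rests on the block (handle 85 to 185 mm above the table; 2 mm play). Draw it straight up 75 mm or more to clear the block. Origin: at the unpressed foot's face; z points from foot to top end
- probe_grip (a point): point on the thermometer's axis in its handle, 125 mm from the unpressed foot and 45 mm below the top end: the place to take it from above, closing along its y (20 mm) or its x (26 mm)
- tip_face (a point): centre of the thermometer's contact face (the underside of the sprung foot); moves with the foot
- probe_tip (a joint): how far the thermometer's sprung foot is pressed in, m: 0 = out, 0.010 = fully in, on its stop. The spring starts to give at about 1 N and takes 0.5 N per mm more: about 3.5 N half way in, 6 N at the stop
- brush_a: loose paintbrush, 162 mm tall, 12 mm thick, standing handle-down in the brush block behind the thermometer (block frame x 24, y -16 mm); its top is 172 mm above the table. Leave alone; origin at its lower end
- brush_b: loose paintbrush, 177 mm tall, 12 mm thick, standing in the brush block (block frame x 46, y 14 mm); its top is 187 mm above the table. Leave alone; origin at its lower end
- candle_tin: loose aluminium tin with a candle, 70 mm across, 45 mm tall, beyond the brush block. Leave alone; origin under its centre
- water_tub: loose clear plastic tub, 120 mm across, 75 mm tall, left of the hob. Leave alone; origin under its centre
- clay_dish: loose terracotta dish, 100 mm across, 30 mm tall, left of the hob. Leave alone; origin under its centre
- paint_bottle: loose paint bottle, 52 mm across, 140 mm tall, right of the brush block, nearer the robot. Leave alone; origin under its centre
- tape_roll: loose cardboard tape roll lying flat, 90 mm across, 24 mm tall, right of the brush block. Leave alone; origin under its centre
- mug: loose white mug, 76 mm across, 90 mm tall, in front of the hob at its left. Leave alone; origin under its centre
Not all that is in view belongs to the job. Leave any blue or yellow look-alike of the probe alone.

How it is judged (in metres and radians):
On the way, in this order (a step that is already met when the one before it is completed fails the run):
1. the saucepan stands inside the ring that was free (horizontal distance between pan and free_zone below 0.02 m and z of pan in the frame of hob between 0.057 and 0.063 m and linear speed of pan below 0.02 m/s), for 0.3 s.
2. the thermometer is held upright, its foot lightly pressed on the small circle of the ring the pan has left (horizontal distance between tip_face and pan_zone below 0.008 m and angle between probe's own z axis and vertical below 0.087 rad and contact force between probe and hob between 1.5 and 6 N and value of joint probe_tip between 0.002 and 0.0085 m and contact force between the fingers and probe above 2 N and linear speed of probe below 0.01 m/s), for 0.5 s.
At the end, for the whole second after the job is handed in: Pan flat and still on the glass, its centre within 20 mm of the middle of the ring that was free; the gripper holds the thermometer still, upright within 5 degrees, foot within 8 mm of the middle of the ring the pan left, pressing with 1.5 to 6 N, foot 2 to 8.5 mm in (all of step 1 and all of step 2); the arm keeps its last pose, push and grip.
It fails at once if the saucepan is lifted off the glass, tipped or pushed off the hob (z of pan in the frame of hob above 0.066 m or z of pan in the frame of hob below 0.054 m or angle between pan's own z axis and vertical above 0.09 rad).
It fails at once if the thermometer is pressed hard on the hob (over 12 N) (contact force between probe and hob above 12 N).
It fails at once if one of the other things is knocked over or shifted (distance of any of brush_a, brush_b, candle_tin, water_tub, clay_dish, paint_bottle, tape_roll, mug from where it was at the start of the episode above 0.03 m or angle between any of brush_a, brush_b, candle_tin, water_tub, clay_dish, paint_bottle, tape_roll, mug's own z axis and vertical above 0.5 rad).
It also fails if it takes over 67 s, if anything falls off the work surface, if the arm or the gripper's body presses on something with over 40 N, if the wrist force passes 120 N, or if a joint passes its speed limit or range.

## Working session

There is one attempt and no reset: what is moved stays moved. The work goes in short steps, Python scripts to look and compute and a tool call to move; the robot and the scene stay as the last step left them, time stands still between calls to the robot, and variables do not carry over. Pictures are saved under pics/ and viewed, about 8 in all and at most 12, crops included, and the job is handed in when it is done.

Besides the shell and the picture viewer there is one more tool, called as name(argument=value, ...) on one line, values as JSON. arm_command: Moves the arm, as the interface text tells. Shifts and turns lie within -1 to 1; 1 stands for 0.1 m of shift or 90 degrees of turn. Its arguments: {"type":"object","properties":{"moves":{"type":"array"},"grip_force":{"type":"number"}},"required":["moves"]}

```bash
mkdir -p pics
cat > h.py <<'E'
import numpy as np, cv2
from rig import manip
from scipy.spatial.transform import Rotation as Ro
def save(n,im): cv2.imwrite('pics/'+n+'.png',cv2.cvtColor(im,cv2.COLOR_RGB2BGR))
def ray(cam,px,obs=None):
    c=manip.get_calibration(cam);K=np.array(c['K'])
    d=np.array([(px[0]-K[0,2])/K[0,0],(px[1]-K[1,2])/K[1,1],1.])
    if cam!='wrist': 
        return np.array(c['xyz']),np.array(c['rotation'])@d
    r=np.hypot(d[0],d[1]); v=np.array([d[0]/r*np.sin(r),d[1]/r*np.sin(r),np.cos(r)]) if r>1e-9 else np.array([0,0,1.])
    T=np.array(c['tool_from_camera']);R=Ro.from_euler('xyz',obs['tcp_rot'],degrees=True).as_matrix()
    return R@T[:3,3]+obs['tcp_pos'],R@T[:3,:3]@v
def at(cam,px,z,obs=None):
    o,d=ray(cam,px,obs); return o+d*(z-o[2])/d[2]
E
python3 - <<'E'
from h import *
o=manip.get_obs();print({k:np.round(v,3) for k,v in o.items()})
for c in ['top','scene']:
    im=manip.get_image(c);save(c+'0',im)
    print(c,{k:np.round(v,3).tolist() for k,v in manip.get_calibration(c).items()})
    for q,z in [('pan_zone',.06),('free_zone',.06),('pan',.06),('pan_grip',.115),('probe_grip',.14),('block',0),('hob',0),('brush_a',.01)]:
        for r in manip.tip_of(c,q)[:3]: print(c,q,np.round(r['pixel'],1),round(r['p'],2),np.round(at(c,r['pixel'],z),3))
cs=[cv2.imread(f'pics/{c}0.png') for c in('top','scene')]
E
```

```text
{'time': np.float64(0.0), 'joint_positions': array([ 6.5254e+01,  9.1120e+00,  9.1575e+01, -1.0000e-03,  7.9424e+01,
       -1.2039e+01]), 'qd': array([ 0.031,  0.04 , -0.015,  0.085, -0.046,  0.019]), 'tau': array([ 1.0000e-03, -3.9601e+01, -3.3143e+01, -0.0000e+00,  8.0000e-03,
       -0.0000e+00]), 'tcp_pos': array([0.126, 0.56 , 0.23 ]), 'tcp_rot': array([-1.79892e+02, -2.20000e-02,  1.67293e+02]), 'contact_force': array([ 0.014,  0.424, -0.474]), 'torque': array([-0.055, -0.032, -0.015]), 'width': np.float64(0.994)}
top {'K': [[462.981, 0.0, 274.955], [0.0, 462.981, 212.064], [0.0, 0.0, 1.0]], 'xyz': [0.218, 0.015, 1.612], 'rotation': [-168.803, -0.903, -89.64]}Traceback (most recent call last):
  File "<stdin>", line 7, in <module>
  File "h.py", line 14, in at
    o,d=ray(cam,px,obs); return o+d*(z-o[2])/d[2]
                                             ~^^^
IndexError: invalid index to scalar variable.
```

View pics/top0.png

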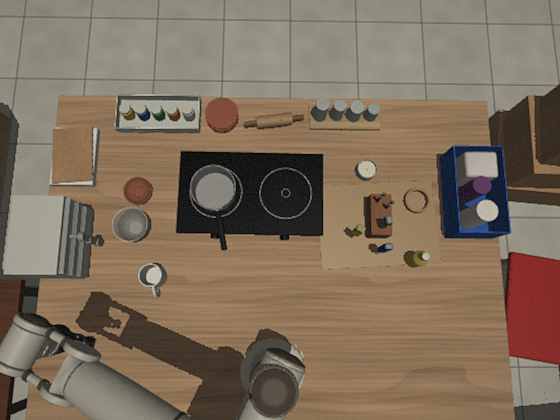

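The top view shows the pan at about (214,190) on the left zone, the free zone at (285,193) and the block at (381,214). There are coloured objects at (354,231) and (381,248). The camera rotation is given as Euler angles, so I'm fixing the helper.

```bash
sed -i "s/np.array(c\['rotation'\])@d/Ro.from_euler('xyz',c['rotation'],degrees=True).as_matrix()@d/" h.py
python3 - <<'E'
from h import *
for c in ['top','scene']:
    im=manip.get_image(c);save(c+'1',im)
    for q,z in [('pan_zone',.06),('free_zone',.06),('pan',.06),('pan_grip',.115),('probe_grip',.14),('block',0),('hob',0),('brush_a',.01)]:
        for r in manip.tip_of(c,q)[:3]: print(c,q,np.round(r['pixel'],1),round(r['p'],2),np.round(at(c,r['pixel'],z),3))
im=cv2.imread('pics/top1.png');cv2.imwrite('pics/crop.png',np.hstack([cv2.resize(im[140:275,165:440],None,fx=2.9,fy=2.9,interpolation=3)]))
E
```

```text
top pan_zone [376.  224.6] 0.17 [ 0.485 -0.352  0.06 ]
top free_zone [286.  192.1] 0.82 [ 0.596 -0.045  0.06 ]
top free_zone [376.1 219.4] 0.2 [ 0.503 -0.353  0.06 ]
top pan [213.7 189.7] 0.84 [0.602 0.204 0.06 ]
top pan_grip [219.7 218.4] 0.84 [0.492 0.175 0.115]
top probe_grip [361.6 231.6] 0.7 [ 0.448 -0.286  0.14 ]
top probe_grip [386. 248.] 0.63 [ 0.396 -0.362  0.14 ]
top probe_grip [381.5 223.1] 0.62 [ 0.476 -0.351  0.14 ]
top block [374.4 221.6] 0.83 [ 0.506 -0.361  0.   ]
top block [137.7 226.8] 0.41 [0.48  0.474 0.   ]
top hob [250.3 194.8] 0.88 [0.599 0.081 0.   ]
top brush_a [373.8 202.2] 0.61 [ 0.574 -0.359  0.01 ]
top brush_a [379.6 211.3] 0.6 [ 0.542 -0.378  0.01 ]
top brush_a [152.8 271.8] 0.37 [0.323 0.409 0.01 ]
scene pan_zone [343.3 205.6] 0.72 [0.418 0.188 0.06 ]
scene free_zone [256.6 242.6] 0.83 [ 0.6   -0.047  0.06 ]
scene pan [353.5 248.2] 0.97 [0.593 0.212 0.06 ]
scene pan [141.6 195.9] 0.35 [ 0.435 -0.437  0.06 ]
scene pan_grip [345.4 206.5] 0.98 [0.489 0.187 0.115]
scene probe_grip [185.2 188.4] 0.81 [ 0.485 -0.268  0.14 ]
scene probe_grip [151.  183.3] 0.77 [ 0.471 -0.375  0.14 ]
scene probe_grip [162.8 173.7] 0.74 [ 0.42  -0.357  0.14 ]
scene block [160.6 223.3] 0.61 [ 0.49  -0.369  0.   ]
scene hob [302.2 260.6] 0.95 [0.597 0.078 0.   ]
```

View pics/scene1.png

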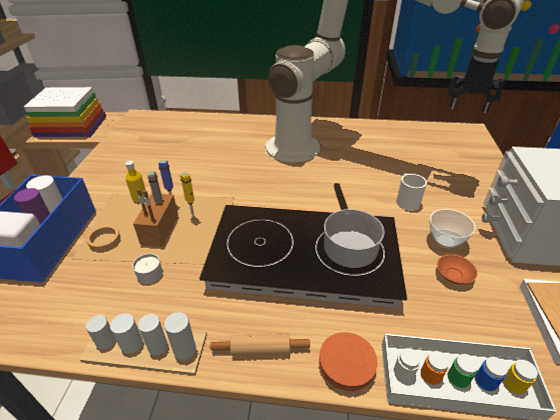

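View pics/crop.png

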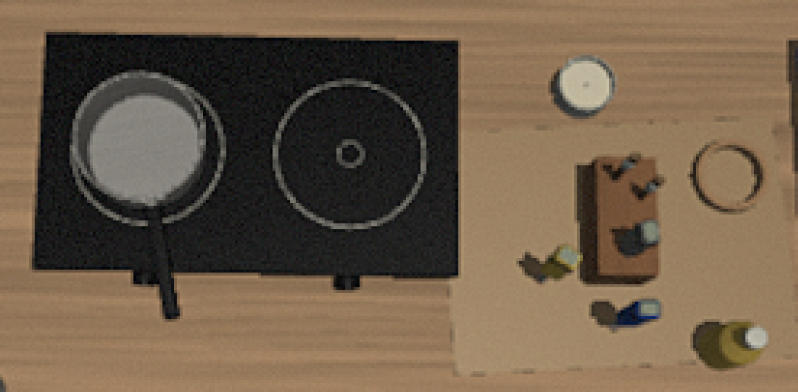

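Three things look like the probe:
- **Yellow:** top (361,231), scene (187,188). It stands outside the block.
- **Blue:** top (386,248), scene (165,175). It also stands outside the block.
- **Grey:** top (382,223), scene (154,186). It stands in the block's hole nearest the robot.

Only the grey one fits, and the enlarged crop confirms it at (637,235). I'll start moving towards the pan handle.

arm_command(moves=[[-1, -0.66, 0, -0.297, 1], [-1, -0.66, 0, -0.297, 1], [-1, -0.66, 0, -0.297, 1], [-1, -0.66, 0, -0.297, 1]])

```text
time: 1.33
tcp_pos: [0.2127, 0.4715, 0.2313]
tcp_rot: [-179.9, 0.1, -165.9]
contact_force: [-0.4, 0.1, 0.2]
width: 0.999
```

arm_command(moves=[[-0.51, -0.88, 0, 0, 1], [-0.51, -0.88, 0, 0, 1], [-0.51, -0.88, 0, 0, 1]])

```text
time: 1.58
tcp_pos: [0.2827, 0.399, 0.2315]
tcp_rot: [-179.9, 0.1, -166.1]
contact_force: [-0.5, 0.3, 0.4]
width: 0.998
```

arm_command(moves=[[-0.51, -0.88, 0, 0, 1], [-0.51, -0.88, 0, 0, 1], [-0.51, -0.88, 0, 0, 1]])

```text
time: 1.83
tcp_pos: [0.3537, 0.3256, 0.2316]
tcp_rot: [-179.9, 0.1, -166.1]
contact_force: [-0.5, 0.6, -0.1]
width: 1.004
```

arm_command(moves=[[-0.51, -0.88, 0, 0, 1], [-0.51, -0.88, 0, 0, 1], [-0.51, -0.88, 0, 0, 1], [-0.51, -0.88, 0, 0, 1]])

```text
time: 2.17
tcp_pos: [0.4245, 0.2527, 0.2315]
tcp_rot: [-179.9, 0.1, -166.3]
contact_force: [0.0, -0.6, 0.2]
width: 1.0
```

```bash
cat > ring.py <<'E'
from h import *
from scipy.optimize import least_squares
def ring(img,cam,c0,obs=None,lo=.082,hi=.098,thr=70):
    g=cv2.cvtColor(img,cv2.COLOR_RGB2GRAY); ys,xs=np.where(g>thr)
    P=np.array([at(cam,(x,y),.06,obs)[:2] for x,y in zip(xs,ys) ]) if len(xs)<60000 else None
    c=np.array(c0)
    for _ in range(8):
        d=np.hypot(*(P-c).T); m=(d>lo)&(d<hi)
        f=least_squares(lambda p:np.hypot(*(P[m]-p).T)-.0892,c,loss='soft_l1',f_scale=.002); c=f.x
    return c,m.sum(),np.std(f.fun)
E
python3 - <<'E'
from ring import *
im=cv2.cvtColor(cv2.imread('pics/top1.png'),cv2.COLOR_BGR2RGB)
def crop(x0,x1,y0,y1):
    z=np.zeros_like(im);z[y0:y1,x0:x1]=im[y0:y1,x0:x1];return z
print('free',ring(crop(252,320,155,232),'top',(.598,-.046)))
o=manip.get_obs();print(o['time'],o['tcp_pos'],o['tcp_rot'])
w=manip.get_image('wrist');save('w1',w)
for q,z in [('pan_grip',.115),('free_zone',.06),('pan',.06)]:
    for r in manip.tip_of('wrist',q)[:2]: print(q,np.round(r['pixel'],1),round(r['p'],2),np.round(at('wrist',r['pixel'],z,o),4))
E
```

```text
free (array([ 0.59427655, -0.04203736]), np.int64(274), np.float64(0.001846658588538414))
2.1667 [0.42449857 0.25265346 0.23150003] [-1.79934762e+02  5.95534698e-02 -1.66259351e+02]
pan_grip [182.3 251. ] 0.81 [0.4863 0.1788 0.115 ]
free_zone [ 36.2 258.8] 0.69 [ 0.5893 -0.0422  0.06  ]
pan [129.5 265.9] 0.73 [0.5531 0.105  0.06  ]
```

View pics/w1.png

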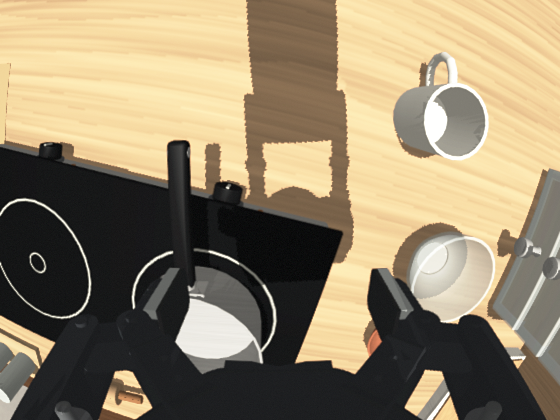

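The wrist view shows the handle from (178,145) to (187,280), the free circle at (37,262), and the pan half under the fingers. I'll move above the grip point.

arm_command(moves=[[-0.43, -0.86, 0.2, 0, 1], [-0.43, -0.86, 0.2, 0, 1], [-0.43, -0.86, 0.2, 0, 1], [-0.43, -0.86, 0.2, 0, 1], [-0.43, -0.86, 0.2, 0, 1]])

```text
time: 2.78
tcp_pos: [0.4839, 0.1831, 0.2111]
tcp_rot: [180.0, -0.1, -166.0]
contact_force: [-0.6, 0.5, 0.1]
width: 0.997
```

Run:
```python
from ring import *
o1=dict(tcp_pos=np.array([.4245,.25265,.2315]),tcp_rot=[-179.935,.06,-166.26])
a,b=[at('wrist',p,.115,o1) for p in((178,150),(186,270))];d=b-a;print(a,b,'handle yaw',np.degrees(np.arctan2(d[1],d[0])))
for p in [(37,262)]: print('free',at('wrist',p,.06,o1))
o=manip.get_obs();print(o['time'],o['tcp_pos'],o['tcp_rot'],o['width'])
w=manip.get_image('wrist');save('w2',w)
for q,z in [('pan_grip',.115),('free_zone',.06),('pan_zone',.06)]:
    for r in manip.tip_of('wrist',q)[:2]: print(q,np.round(r['pixel'],1),round(r['p'],2),np.round(at('wrist',r['pixel'],z,o),4))
```

```text
[0.3974292  0.16121823 0.115     ] [0.504842   0.18465195 0.115     ] handle yaw 12.307095207713843
free [ 0.59400974 -0.04119196  0.06      ]
2.7833 [0.48387309 0.18314729 0.21106445] [ 1.79952009e+02 -6.09431239e-02 -1.65984491e+02] 0.9971094943905576
pan_grip [273.7 218. ] 0.96 [0.488  0.1808 0.115 ]
free_zone [ 65.9 239.2] 0.98 [ 0.5908 -0.0411  0.06  ]
```

View pics/w2.png

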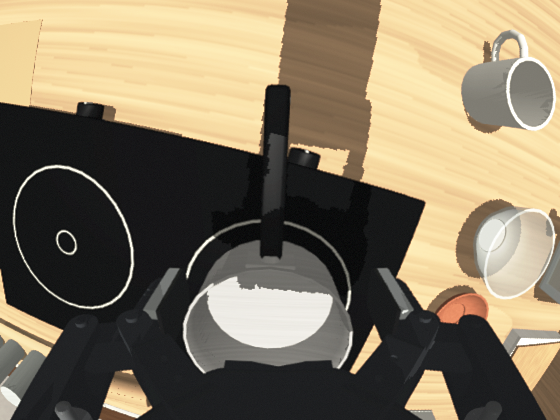

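The wrist view shows the handle from (279,90) to (270,250), centred between the fingers, and the free circle at (66,241). I'll descend and close gently.

arm_command(moves=[[-0.034, -0.03, 0.4, 0.015, 0.2], [-0.034, -0.03, 0.7, 0.015, 0.0], [-0.034, -0.03, 0.9, 0.015, -0.1], [-0.034, -0.03, 1.0, 0.015, -0.1], [-0.034, -0.03, 1.0, 0.015, -0.1]])

```text
time: 3.4
tcp_pos: [0.4863, 0.1808, 0.1091]
tcp_rot: [180.0, -0.3, -167.3]
contact_force: [0.7, -0.5, -0.3]
width: 0.452
```

arm_command(moves=[[0, 0, 0.15, 0, -0.1], [0, 0, 0.15, 0, -0.3], [0, 0, 0.15, 0, -0.6], [0, 0, 0.15, 0, -0.7], [0, 0, 0.15, 0, -0.8], [0, 0, 0.15, 0, -0.9], [0, 0, 0.15, 0, -1], [0, 0, 0.15, 0, -1], [0, 0, 0.15, 0, -1], [0, 0, 0.15, 0, -1]], grip_force=25)

```text
time: 4.23
tcp_pos: [0.4892, 0.1805, 0.0975]
tcp_rot: [-180.0, 0.1, -167.3]
contact_force: [-1.4, -0.8, 6.1]
width: 0.207
```

Run:
```python
from ring import *
o2=dict(tcp_pos=np.array([.48387,.18315,.21106]),tcp_rot=[179.952,-.061,-165.984])
a,b=[at('wrist',p,.115,o2) for p in((278,92),(270,250))];d=b-a;print(a,b,'handle yaw',np.degrees(np.arctan2(d[1],d[0])))
print('free',at('wrist',(66,241.5),.06,o2))
im=cv2.cvtColor(cv2.imread('pics/w2.png'),cv2.COLOR_BGR2RGB)
z=np.zeros_like(im);z[155:315,8:140]=im[155:315,8:140]
print(ring(z,'wrist',(.594,-.041),o2,thr=120))
z=np.zeros_like(im);z[215:330,175:360]=im[215:330,175:360]
```

```text
[0.39475499 0.1608828  0.115     ] [0.51517416 0.18441959 0.115     ] handle yaw 11.059439476208945
free [ 0.59371136 -0.04101851  0.06      ]
(array([ 0.5945838 , -0.04123134]), np.int64(1011), np.float64(0.0010503874011048265))
```

Gripped, with the opening at 17.6 mm, which matches the handle. I'm pressing down about 6 N, so I'll ease that off slightly before sliding.

arm_command(moves=[[0, 0, -0.01, 0, -1], [0, 0, -0.01, 0, -1], [0, 0, -0.01, 0, -1]])

```text
time: 4.48
tcp_pos: [0.489, 0.1804, 0.0976]
tcp_rot: [-180.0, 0.1, -167.3]
contact_force: [0.9, 0.4, 0.7]
width: 0.206
```

arm_command(moves=[[0, 0, 0, 0, -1], [0, 0, 0, 0, -1], [0.01, -0.04, 0, 0, -1], [0.027, -0.117, 0, 0, -1], [0.047, -0.197, 0, 0, -1], [0.067, -0.287, 0, 0, -1], [0.09, -0.387, 0, 0, -1], [0.113, -0.487, 0, 0, -1], [0.14, -0.587, 0, 0, -1], [0.163, -0.687, 0, 0, -1], [0.187, -0.797, 0, 0, -1]], grip_force=50)

```text
time: 5.4
tcp_pos: [0.4878, 0.0976, 0.0975]
tcp_rot: [180.0, 0.0, -167.3]
contact_force: [-0.1, 5.2, 4.8]
width: 0.202
```

Run:
```python
from ring import *
im=manip.get_image('top')
for q,z in [('pan',.06),('pan_grip',.115)]:
    for r in manip.tip_of('top',q)[:1]: print(q,np.round(r['pixel'],1),round(r['p'],2),np.round(at('top',r['pixel'],z),4))
o=manip.get_obs();print(o['time'],o['tcp_pos'],o['contact_force'])
```

```text
pan [235.9 188.6] 0.88 [0.6066 0.128  0.06  ]
pan_grip [243.  220.6] 0.85 [0.485  0.0983 0.115 ]
5.55 [0.48789577 0.09590182 0.09759845] [ 0.00945819 -3.56207611  6.624764  ]
```

arm_command(moves=[[0.01, -0.03, -0.01, 0, -1], [0.027, -0.11, -0.01, 0, -1], [0.047, -0.197, -0.01, 0, -1], [0.067, -0.287, -0.01, 0, -1], [0.09, -0.387, -0.01, 0, -1], [0.113, -0.487, -0.01, 0, -1], [0.14, -0.587, -0.01, 0, -1], [0.163, -0.687, -0.01, 0, -1], [0.18, -0.77, -0.01, 0, -1], [0.187, -0.797, -0.01, 0, -1]])

```text
time: 6.38
tcp_pos: [0.4869, 0.0151, 0.0982]
tcp_rot: [-180.0, -0.0, -167.4]
contact_force: [0.3, 1.3, -1.8]
width: 0.202
```

arm_command(moves=[[0.01, -0.03, 0, 0, -1], [0.027, -0.11, 0, 0, -1], [0.047, -0.197, 0, 0, -1], [0.067, -0.287, 0, 0, -1], [0.09, -0.387, 0, 0, -1], [0.113, -0.487, 0, 0, -1], [0.14, -0.587, 0, 0, -1], [0.163, -0.687, 0, 0, -1], [0.18, -0.77, 0, 0, -1], [0.187, -0.797, 0, 0, -1], [0.187, -0.797, 0, 0, -1], [0.187, -0.797, 0, 0, -1], [0.187, -0.797, 0, 0, -1], [0.187, -0.797, 0, 0, -1], [0.187, -0.797, 0, 0, -1]])

```text
time: 7.63
tcp_pos: [0.4864, -0.0651, 0.0984]
tcp_rot: [-180.0, 0.0, -167.3]
contact_force: [0.8, -0.8, -1.2]
width: 0.198
```

Run:
```python
from ring import *
im=manip.get_image('top');save('top2',im)
for q,z in [('pan',.06),('pan_grip',.115),('pan_zone',.06),('free_zone',.06)]:
    for r in manip.tip_of('top',q)[:1]: print(q,np.round(r['pixel'],1),round(r['p'],2),np.round(at('top',r['pixel'],z),4))
o=manip.get_obs();print(o['time'],o['tcp_pos'],o['contact_force'])
z=np.zeros_like(im);z[150:235,178:250]=im[150:235,178:250]
print('panzone',ring(z,'top',(.597,.2),thr=70))
w=manip.get_image('wrist');save('w3',w)
cv2.imwrite('pics/c2.png',np.hstack([cv2.resize(im[145:265,170:340,::-1],(560,395),interpolation=3)]))
```

```text
pan [283.3 193.1] 0.7 [ 0.5923 -0.0354  0.06  ]
pan_grip [294.8 220.6] 0.69 [ 0.4866 -0.0717  0.115 ]
pan_zone [218.7 190. ] 0.62 [0.601  0.1871 0.06  ]
7.8833 [ 0.48639253 -0.06511103  0.09835332] [ 0.48774005 -0.80163262 -1.15625796]
panzone (array([0.59646447, 0.19798886]), np.int64(259), np.float64(0.0017423745704578555))
```

View pics/c2.png

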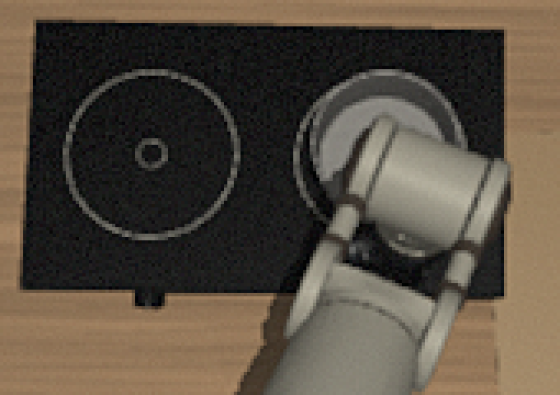

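View pics/w3.png

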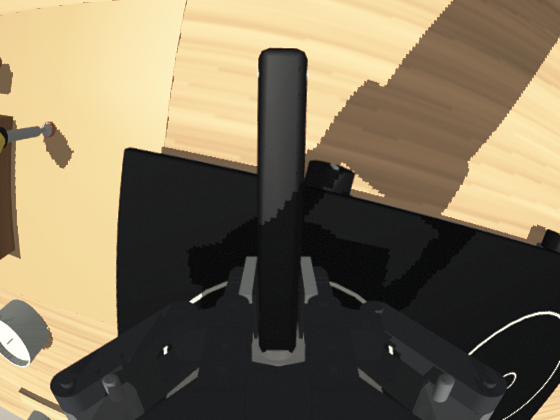

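The crop shows the empty left ring with its circle at (150,153), and the pan inside the right ring. The wrist view shows the handle straight in the jaws. By the grip offset the pan is at (0.593,-0.042) against a target of (0.594,-0.0415). I'll release and lift.

arm_command(moves=[[0, 0, 0, 0, -0.6], [0, 0, 0, 0, -0.3], [0, 0, 0, 0, 0], [0, 0, 0, 0, 0], [0, 0, 0, 0, 0], [0, 0, -0.2, 0, 0], [0, 0, -0.6, 0, 0], [0, 0, -1, 0, 0], [0, 0, -1, 0, 0]])

```text
time: 8.68
tcp_pos: [0.4909, -0.0669, 0.2071]
tcp_rot: [-179.5, 0.7, -167.3]
contact_force: [1.1, -0.1, 0.7]
width: 0.5
```

arm_command(moves=[[0.2, 0, -0.4, 0, 1], [0.2, 0, -0.7, 0, 1], [0.2, 0, -0.7, 0, 1], [0.2, 0, -0.7, 0, 1]])

```text
time: 9.02
tcp_pos: [0.468, -0.0702, 0.2707]
tcp_rot: [-179.8, 0.3, -167.3]
contact_force: [-0.4, 0.1, -1.5]
width: 1.001
```

Run:
```python
from ring import *
o=manip.get_obs();print(o['time'],o['tcp_pos'],o['tcp_rot'],o['contact_force'])
w=manip.get_image('wrist');save('w4',w)
for q,z in [('pan_grip',.115),('pan',.06),('pan_zone',.06),('free_zone',.06),('probe_grip',.14)]:
    for r in manip.tip_of('wrist',q)[:3]: print(q,np.round(r['pixel'],1),round(r['p'],2),np.round(at('wrist',r['pixel'],z,o),4))
```

```text
9.0167 [ 0.46802923 -0.07018744  0.27071775] [-179.8171433     0.26505834 -167.33246093] [-0.41876908  0.08246617 -1.49582457]
pan_grip [278.3 208. ] 0.86 [ 0.4824 -0.0672  0.115 ]
pan_grip [528.3 307.8] 0.51 [0.5485 0.3168 0.115 ]
pan_grip [440.4 312.2] 0.29 [0.5687 0.1566 0.115 ]
pan_zone [443.7 310.3] 0.65 [0.5977 0.2058 0.06  ]
pan_zone [529.1 307.5] 0.48 [0.5769 0.3932 0.06  ]
probe_grip [ 77.9 143.5] 0.96 [ 0.4535 -0.2703  0.14  ]
probe_grip [ 12.7 154.7] 0.75 [ 0.4784 -0.3642  0.14  ]
probe_grip [26.  81.2] 0.69 [ 0.3981 -0.3512  0.14  ]
```

View pics/w4.png

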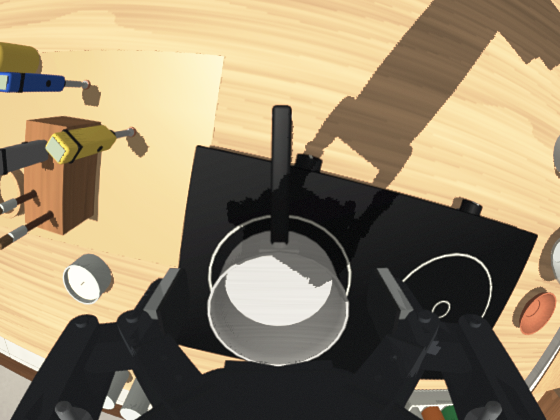

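The wrist view shows the pan inside its ring with its handle at (281,106)–(281,240). The grey probe is in the block at (20,155), yellow at (85,143) and blue at (40,82). I'll move above the grey one.

arm_command(moves=[[0.188, -0.955, 0, 0, 1], [0.188, -0.955, 0, 0, 1], [0.188, -0.955, 0, 0, 1]])

```text
time: 9.57
tcp_pos: [0.4689, -0.1706, 0.2675]
tcp_rot: [-179.9, -0.1, -167.5]
contact_force: [0.4, 0.1, 0.6]
width: 0.998
```

arm_command(moves=[[0.188, -0.955, 0, 0, 1], [0.188, -0.955, 0, 0, 1], [0.188, -0.955, 0, 0, 1]])

```text
time: 9.82
tcp_pos: [0.4712, -0.2684, 0.2673]
tcp_rot: [-180.0, -0.1, -167.5]
contact_force: [-0.3, -0.2, 0.7]
width: 0.998
```

arm_command(moves=[[0.188, -0.955, 0, 0.14, 1], [0.188, -0.955, 0, 0.14, 1], [0.188, -0.955, 0, 0.14, 1], [0.188, -0.955, 0, 0.14, 1], [0.188, -0.955, 0, 0.14, 1]])

```text
time: 10.23
tcp_pos: [0.4743, -0.3612, 0.2672]
tcp_rot: [179.9, -0.1, -180.0]
contact_force: [-0.3, -0.6, -0.8]
width: 0.999
```

Run:
```python
from ring import *
o=manip.get_obs();print(o['time'],o['tcp_pos'],o['tcp_rot'],o['contact_force'])
w=manip.get_image('wrist');save('w5',w)
for q,z in [('probe_grip',.14),('block',0),('brush_a',.01),('brush_b',.01),('probe',.015)]:
    for r in manip.tip_of('wrist',q)[:3]: print(q,np.round(r['pixel'],1),round(r['p'],2),np.round(at('wrist',r['pixel'],z,o),4))
```

```text
10.2333 [ 0.47432311 -0.36121579  0.26722243] [ 1.79873688e+02 -6.28342904e-02 -1.79972020e+02] [-0.32031886 -0.57585216 -0.84042089]
probe_grip [277.4 210.6] 0.8 [ 0.4817 -0.3615  0.14  ]
probe [274.7 114.1] 0.8 [ 0.4003 -0.3648  0.015 ]
probe [342.2 159.1] 0.73 [ 0.4544 -0.2813  0.015 ]
probe [274.4 179.4] 0.64 [ 0.4807 -0.3652  0.015 ]
```

View pics/w5.png

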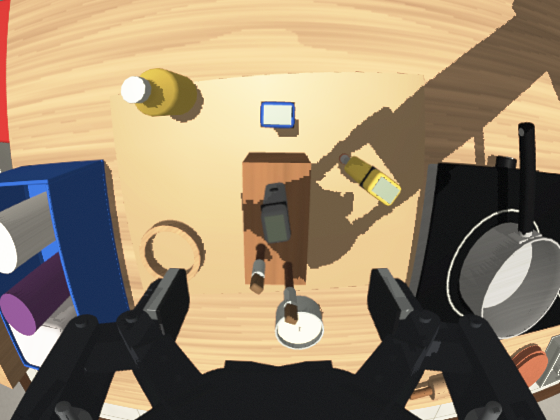

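The wrist view shows the grey probe in the block with its handle at (269–290, 185–242). The block edges run vertically, so its yaw is near 0. The brushes are at (260,270) and (290,300), blue is at (278,115) and yellow at (370,180). I'll check with geometry.

Run:
```python
from h import *
o=dict(tcp_pos=np.array([.47432,-.36122,.26722]),tcp_rot=[179.874,-.063,-179.972])
for n,p,z in [('bl',(243,162),.085),('br',(310,162),.085),('b2',(246,285),.085),('b3',(308,285),.085),('f',(247,153),.0),('f',(307,153),.0),('sh',(275,186),.085),('top',(277,218),.185),('top',(277,240),.185)]: print(n,p,np.round(at('wrist',p,z,o),4))
print(ray('wrist',(280,210),o))
im=cv2.imread('pics/w5.png');cv2.imwrite('pics/c5.png',cv2.resize(im[145:300,225:330],None,fx=3.8,fy=3.8,interpolation=3))
```

```text
bl (243, 162) [ 0.4476 -0.3963  0.085 ]
br (310, 162) [ 0.4476 -0.3286  0.085 ]
b2 (246, 285) [ 0.5892 -0.3977  0.085 ]
b3 (308, 285) [ 0.5891 -0.3261  0.085 ]
f (247, 153) [ 0.4495 -0.4     0.    ]
f (307, 153) [ 0.4495 -0.324   0.    ]
sh (275, 186) [ 0.4727 -0.364   0.085 ]
top (277, 218) [ 0.4731 -0.3618  0.185 ]
top (277, 240) [ 0.4905 -0.3618  0.185 ]
(array([ 0.39634304, -0.36169791,  0.4094918 ]), array([ 0.30012334,  0.0086087 , -0.95386156]))
```

View pics/c5.png

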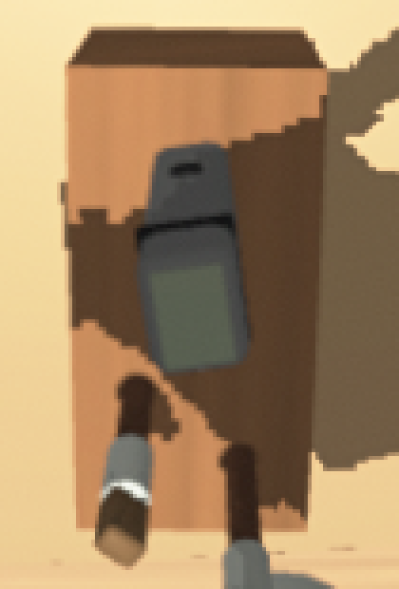

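The enlarged crop shows the grey probe in the nearest hole. Its top face runs from (140,240) to (248,358), turned about +9°, and the brushes stand behind it. So the probe is at about (0.479,-0.362) with yaw +8.7°. I'll descend with the jaws part open.

arm_command(moves=[[-0.047, -0.007, 0, -0.097, 0.2], [-0.047, -0.007, 0, -0.097, 0.1], [-0.047, -0.007, 0.3, -0.097, 0.1], [-0.047, -0.007, 0.6, -0.097, 0.1], [-0.047, -0.007, 0.7, -0.097, 0.1], [-0.047, -0.007, 0.7, -0.097, 0.1]])

```text
time: 11.03
tcp_pos: [0.4778, -0.36, 0.1948]
tcp_rot: [179.7, -0.2, -171.2]
contact_force: [-0.7, 0.7, -0.6]
width: 0.55
```

arm_command(moves=[[0, 0, 0.2, 0, 0.1], [0, 0, 0.4, 0, 0.1], [0, 0, 0.6, 0, 0.1], [0, 0, 0.76, 0, 0.1], [0, 0, 0.76, 0, 0.1], [0, 0, 0.76, 0, 0.1]])

```text
time: 11.53
tcp_pos: [0.4797, -0.3624, 0.1234]
tcp_rot: [-180.0, 0.0, -171.2]
contact_force: [0.4, 0.0, 0.9]
width: 0.546
```

arm_command(moves=[[0, 0, 0, 0, -0.1], [0, 0, 0, 0, -0.3], [0, 0, 0, 0, -0.5], [0, 0, 0, 0, -0.6], [0, 0, 0, 0, -0.7], [0, 0, 0, 0, -0.8], [0, 0, 0, 0, -1], [0, 0, 0, 0, -1], [0, 0, 0, 0, -1]], grip_force=40)

```text
time: 12.28
tcp_pos: [0.48, -0.363, 0.1242]
tcp_rot: [-179.9, 0.1, -171.2]
contact_force: [-0.5, 0.3, 6.6]
width: 0.229
```

arm_command(moves=[[0, 0, -0.1, 0, -1], [0, 0, -0.25, 0, -1], [0, 0, -0.4, 0, -1], [0, 0, -0.55, 0, -1], [0, 0, -0.7, 0, -1], [0, 0, -0.85, 0, -1], [0, 0, -1, 0, -1], [0, 0, -1, 0, -1]])

```text
time: 12.95
tcp_pos: [0.4804, -0.3635, 0.2263]
tcp_rot: [-179.7, 0.2, -171.2]
contact_force: [1.1, 0.2, -0.8]
width: 0.228
```

arm_command(moves=[[0, 0, -0.2, 0, -1], [0, 0, -0.4, 0, -1], [0, 0, -0.6, 0, -1], [0, 0, -0.8, 0, -1], [0, 0, -0.8, 0, -1], [0, 0, -0.8, 0, -1]])

```text
time: 13.45
tcp_pos: [0.4795, -0.3624, 0.3024]
tcp_rot: [-179.9, 0.0, -171.2]
contact_force: [0.2, 0.7, -0.7]
width: 0.226
```

Run:
```python
from ring import *
o=manip.get_obs();print(o['time'],o['tcp_pos'],o['tcp_rot'],o['contact_force'],o['width'])
w=manip.get_image('wrist');s=manip.get_image('scene')
for c,obs in(('wrist',o),('scene',None)):
  for q in ('tip_face','probe_grip'):
    for r in manip.tip_of(c,q)[:3]:
        z=o['tcp_pos'][2]+(.019 if q=='probe_grip' else -.109); print(c,q,np.round(r['pixel'],1),round(r['p'],2),np.round(at(c,r['pixel'],z,obs),4))
a=w[:,:,::-1];b=s[60:340,60:460,::-1]
cv2.imwrite('pics/c6.png',np.hstack([cv2.resize(a,(400,300)),cv2.resize(b,(400,300))]));save('w6',w);save('s6',s)
```

```text
13.45 [ 0.47946886 -0.36244159  0.30242629] [-1.79932262e+02  4.28306567e-02 -1.71196573e+02] [ 0.23224529  0.705685   -0.74533828] 0.22616592549058162
wrist tip_face [281.4 208.1] 0.64 [ 0.4787 -0.36    0.1934]
wrist tip_face [343.9 160.9] 0.53 [ 0.4326 -0.3173  0.1934]
wrist probe_grip [278.5 292.8] 0.77 [ 0.4786 -0.3624  0.3214]
wrist probe_grip [291.4 106.9] 0.76 [ 0.4001 -0.3698  0.3214]
wrist probe_grip [365.  181.7] 0.73 [ 0.4237 -0.3362  0.3214]
scene tip_face [151.1 171.1] 0.43 [ 0.4843 -0.3574  0.1934]
scene probe_grip [187.4 185.6] 0.86 [ 0.7051 -0.1658  0.3214]
scene probe_grip [166.  174.1] 0.73 [ 0.669  -0.2248  0.3214]
scene probe_grip [138.3 128.9] 0.72 [ 0.4785 -0.365   0.3214]
```

View pics/c6.png

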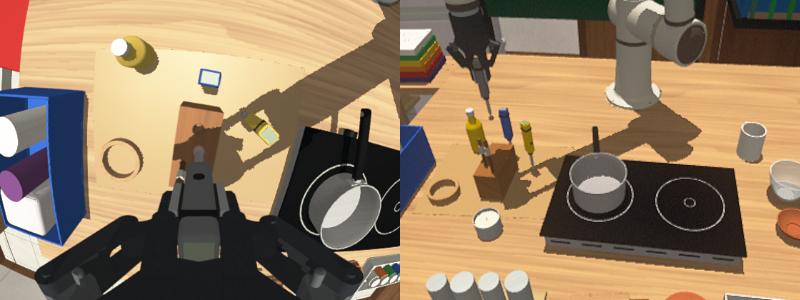

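The wrist half shows the probe held, its foot at about (200,152) in the shrunken view. The scene half shows it hanging upright, the pan inside its ring, and the blue and yellow ones and the brushes undisturbed. I'll carry it to the empty ring.

arm_command(moves=[[-0.06, 0.15, 0, 0, -1], [-0.15, 0.4, 0, 0, -1], [-0.24, 0.65, 0, 0, -1], [-0.335, 0.893, 0, 0, -1]])

```text
time: 14.08
tcp_pos: [0.4987, -0.2669, 0.3018]
tcp_rot: [179.9, -0.0, -171.2]
contact_force: [-0.0, -0.5, -1.0]
width: 0.23
```

arm_command(moves=[[-0.11, 0.3, 0, 0, -1], [-0.22, 0.6, 0, 0, -1], [-0.335, 0.893, 0, 0, -1]])

```text
time: 14.33
tcp_pos: [0.518, -0.173, 0.302]
tcp_rot: [180.0, -0.0, -171.2]
contact_force: [1.5, 0.3, -0.7]
width: 0.229
```

arm_command(moves=[[-0.11, 0.3, 0, 0, -1], [-0.22, 0.6, 0, 0, -1], [-0.335, 0.893, 0, 0, -1]])

```text
time: 14.58
tcp_pos: [0.5373, -0.0795, 0.302]
tcp_rot: [180.0, -0.0, -171.2]
contact_force: [-0.1, 0.1, -0.9]
width: 0.227
```

arm_command(moves=[[-0.11, 0.3, 0, 0, -1], [-0.22, 0.6, 0, 0, -1], [-0.335, 0.893, 0, 0, -1]])

```text
time: 14.83
tcp_pos: [0.5566, 0.0139, 0.3021]
tcp_rot: [180.0, -0.0, -171.2]
contact_force: [0.2, 0.1, -1.1]
width: 0.228
```

arm_command(moves=[[-0.11, 0.3, 0, 0, -1], [-0.22, 0.6, 0, 0, -1], [-0.335, 0.893, 0, 0, -1]])

```text
time: 15.08
tcp_pos: [0.5758, 0.1072, 0.302]
tcp_rot: [180.0, -0.0, -171.2]
contact_force: [0.9, -0.2, -0.9]
width: 0.23
```

arm_command(moves=[[-0.1, 0.25, 0.2, 0, -1], [-0.18, 0.5, 0.4, 0, -1], [-0.26, 0.7, 0.6, 0, -1], [-0.31, 0.83, 0.8, 0, -1], [-0.335, 0.893, 1, 0, -1], [-0.335, 0.893, 1, 0, -1], [-0.335, 0.893, 1, 0, -1], [-0.335, 0.893, 1, 0, -1]])

```text
time: 15.75
tcp_pos: [0.5962, 0.1979, 0.2036]
tcp_rot: [-180.0, 0.1, -171.2]
contact_force: [-0.6, -0.0, -1.1]
width: 0.226
```

```bash
cat > chk.py <<'E'
from ring import *
import sys
o=manip.get_obs();print(o['time'],o['tcp_pos'],o['tcp_rot'],o['contact_force'],o['width'])
zf=o['tcp_pos'][2]-.109; print('foot z',zf)
for c,obs in(('wrist',o),('scene',None),('top',None)):
  im=manip.get_image(c);save(c+sys.argv[1],im)
  for q,z in (('tip_face',zf),('probe_grip',zf+.128),('pan_zone',.06),('pan',.06)):
    for r in manip.tip_of(c,q)[:2]:
        print(c,q,np.round(r['pixel'],1),round(r['p'],2),np.round(at(c,r['pixel'],z,obs),4))
E
python3 chk.py 7
```

```text
15.75 [0.59620169 0.19794608 0.20363467] [-1.79987881e+02  8.50616117e-02 -1.71203527e+02] [-0.63937456 -0.04004288 -1.05690732] 0.22564820735855914
foot z 0.09463467383197331
wrist tip_face [276.9 209.7] 0.46 [0.5974 0.1972 0.0946]
wrist probe_grip [275.5 290.8] 0.73 [0.5945 0.1965 0.2226]
wrist pan_zone [280.4 201.8] 0.91 [0.6003 0.2007 0.06  ]
wrist pan_zone [ 7.7 56. ] 0.16 [ 0.4761 -0.1263  0.06  ]
scene tip_face [351.1 239. ] 0.41 [0.5947 0.2017 0.0946]
scene probe_grip [355.1 201.3] 0.86 [0.598  0.1964 0.2226]
scene probe_grip [187.4 186.6] 0.62 [ 0.5817 -0.2188  0.2226]
scene pan_zone [349.3 249.1] 0.85 [0.5976 0.2008 0.06  ]
scene pan [261.4 238.9] 0.56 [ 0.5844 -0.0358  0.06  ]
top tip_face [154.6 272.1] 0.49 [0.3164 0.3826 0.0946]
top probe_grip [387.  247.7] 0.62 [ 0.3866 -0.3443  0.2226]
top probe_grip [210.1 178.7] 0.56 [0.5966 0.1967 0.2226]
top pan_zone [216.8 190.9] 0.87 [0.5978 0.1935 0.06  ]
top pan [287.2 189.2] 0.8 [ 0.6063 -0.0489  0.06  ]
top pan [377.4 220.3] 0.71 [ 0.5    -0.3574  0.06  ]
```

Run:
```python
from ring import *
o=dict(tcp_pos=np.array([.5962,.19795,.20363]),tcp_rot=[-179.988,.085,-171.2035])
rd=lambda n:cv2.cvtColor(cv2.imread(f'pics/{n}.png'),cv2.COLOR_BGR2RGB)
for n,c,ob,lo,hi in(('wrist7','wrist',o,.084,.096),('scene7','scene',None,.084,.096)):
    im=rd(n);m=np.zeros_like(im);C=at
    ys,xs=np.mgrid[:420,:560]
    # keep pixels near ring only
    for y in range(420):
        for x in range(560):
            if im[y,x].max()<100: continue
            q=at(c,(x,y),.06,ob)[:2]; d=np.hypot(*(q-[.597,.199]))
            if lo<d<hi: m[y,x]=im[y,x]
    print(n,ring(m,c,(.597,.199),ob,lo,hi,thr=100))
a=rd('wrist7')[130:330,180:380,::-1];b=rd('scene7')[170:300,285:415,::-1]
cv2.imwrite('pics/c7.png',np.hstack([cv2.resize(a,(400,400),interpolation=3),cv2.resize(b,(400,400),interpolation=3)]))
```

```text
Traceback (most recent call last):
  File "h.py", line 14, in at
    o,d=ray(cam,px,obs); return o+d*(z-o[2])/d[2]
        ~~~^^^^^^^^^^^^
  File "h.py", line 6, in ray
    c=manip.get_calibration(cam);K=np.array(c['K'])
ValueError: time passes only in moves, steps and waits
```

```bash
sed -i 's/c=manip.get_calibration(cam);K/c=cal(cam);K/; s/^def save/import functools\n@functools.cache\ndef cal(c): return manip.get_calibration(c)\ndef save/' h.py
python3 - <<'E'
from ring import *
o=dict(tcp_pos=np.array([.5962,.19795,.20363]),tcp_rot=[-179.988,.085,-171.2035])
rd=lambda n:cv2.cvtColor(cv2.imread(f'pics/{n}.png'),cv2.COLOR_BGR2RGB)
for n,c,ob in(('wrist7','wrist',o),('scene7','scene',None)):
    im=rd(n);m=np.zeros_like(im)
    for y,x in np.argwhere(im.max(2)>100):
        d=np.hypot(*(at(c,(x,y),.06,ob)[:2]-[.597,.199]))
        if .082<d<.098: m[y,x]=im[y,x]
    print(n,ring(m,c,(.597,.199),ob,.084,.096,thr=100))
a=rd('wrist7')[130:330,180:380,::-1];b=rd('scene7')[170:300,285:415,::-1]
cv2.imwrite('pics/c7.png',np.hstack([cv2.resize(a,(400,400),interpolation=3),cv2.resize(b,(400,400),interpolation=3)]))
E
```

```text
wrist7 (array([0.59726916, 0.1991915 ]), np.int64(1708), np.float64(0.0016340866263354205))
scene7 (array([0.59568272, 0.20147368]), np.int64(105), np.float64(0.0013029710664529419))
```

View pics/c7.png

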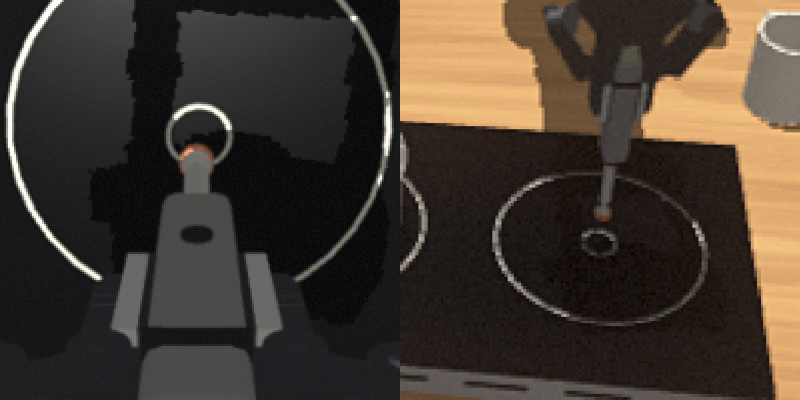

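The last picture shows the foot at (197,158) on the line to the circle at (199,135) in the wrist view, and the foot at (603,217) just above the circle at (600,242) in the scene view. Both cameras put the foot within about 2 mm of the middle. I'll lower it to just above the glass.

arm_command(moves=[[-0.01, 0.008, 0.06, 0, -1], [-0.01, 0.008, 0.12, 0, -1], [-0.01, 0.008, 0.18, 0, -1], [-0.01, 0.008, 0.24, 0, -1], [-0.01, 0.008, 0.28, 0, -1], [-0.01, 0.008, 0.3, 0, -1], [-0.01, 0.008, 0.3, 0, -1], [-0.01, 0.008, 0.3, 0, -1], [-0.01, 0.008, 0.3, 0, -1]])

```text
time: 17.25
tcp_pos: [0.597, 0.199, 0.1727]
tcp_rot: [-180.0, 0.0, -171.2]
contact_force: [0.0, -0.3, -0.9]
width: 0.233
```

```bash
python3 chk.py 8
```

```text
17.25 [0.59702235 0.19899439 0.17270678] [-1.79998878e+02  4.07731064e-02 -1.71199767e+02] [ 0.03250499 -0.28303075 -0.87550541] 0.23335041041944102
foot z 0.06370677846848564
wrist tip_face [278.1 207.4] 0.59 [0.5961 0.1989 0.0637]
wrist probe_grip [278.4 292.5] 0.6 [0.596  0.199  0.1917]
wrist pan_zone [278.2 208.5] 0.86 [0.5981 0.1993 0.06  ]
wrist pan_zone [276.3 210.3] 0.15 [0.5999 0.198  0.06  ]
wrist pan [ 33.4 168.4] 0.65 [ 0.5938 -0.0442  0.06  ]
wrist pan [277.3 209.6] 0.48 [0.5992 0.1987 0.06  ]
scene tip_face [351.1 250.4] 0.4 [0.6054 0.2048 0.0637]
scene probe_grip [352.8 213.8] 0.67 [0.6078 0.1943 0.1917]
scene probe_grip [164.  171.7] 0.61 [ 0.4811 -0.3214  0.1917]
scene pan_zone [351.8 249.6] 0.72 [0.5987 0.2073 0.06  ]
scene pan [258.6 238.5] 0.89 [ 0.5837 -0.0437  0.06  ]
scene pan [107.8 241.9] 0.32 [ 0.6406 -0.4524  0.06  ]
top tip_face [375.7 219.6] 0.39 [ 0.5017 -0.3507  0.0637]
top probe_grip [208.8 182.2] 0.56 [0.5936 0.2045 0.1917]
top probe_grip [360.  232.5] 0.47 [ 0.4371 -0.27    0.1917]
top pan_zone [216.8 191.7] 0.93 [0.595  0.1934 0.06  ]
top pan [284.3 192.4] 0.59 [ 0.5948 -0.0389  0.06  ]
top pan [216.4 189.5] 0.2 [0.6027 0.195  0.06  ]
```

The foot and circle agree within about 2 mm, and the pan is seen at (0.594,-0.044). I'll press down in small steps.

arm_command(moves=[[0, 0, 0.01, 0, -1], [0, 0, 0.02, 0, -1], [0, 0, 0.03, 0, -1], [0, 0, 0.04, 0, -1], [0, 0, 0.05, 0, -1], [0, 0, 0.05, 0, -1], [0, 0, 0.05, 0, -1], [0, 0, 0.05, 0, -1]])

```text
time: 18.67
tcp_pos: [0.5968, 0.199, 0.1675]
tcp_rot: [-180.0, 0.0, -171.2]
contact_force: [-1.2, -0.6, 0.8]
width: 0.228
```

arm_command(moves=[[0, 0, 0.01, 0, -1], [0, 0, 0.02, 0, -1], [0, 0, 0.03, 0, -1], [0, 0, 0.035, 0, -1], [0, 0, 0.035, 0, -1], [0, 0, 0.035, 0, -1], [0, 0, 0.035, 0, -1], [0, 0, 0.035, 0, -1], [0, 0, 0.035, 0, -1], [0, 0, 0.035, 0, -1], [0, 0, 0.035, 0, -1]])

```text
time: 19.58
tcp_pos: [0.5968, 0.199, 0.1638]
tcp_rot: [-180.0, 0.0, -171.2]
contact_force: [-0.1, 0.0, 3.6]
width: 0.234
```

```bash
python3 chk.py 9
```

```text
19.5833 [0.5968069  0.19898062 0.16384499] [-1.79999740e+02  6.69049343e-03 -1.71200021e+02] [-0.12651572  0.0418091   3.57565889] 0.2335268161608079
foot z 0.05484498822166424
wrist tip_face [275.5 209. ] 0.51 [0.5975 0.197  0.0548]
wrist probe_grip [276.5 292.9] 0.62 [0.5961 0.1982 0.1828]
wrist pan_zone [276.4 210.3] 0.74 [0.5968 0.1977 0.06  ]
wrist pan [ 26.9 171.1] 0.76 [ 0.5945 -0.0456  0.06  ]
wrist pan [156.9 171.6] 0.2 [0.5793 0.0976 0.06  ]
scene tip_face [351.6 249. ] 0.43 [0.5915 0.2076 0.0548]
scene probe_grip [353.4 213.6] 0.9 [0.5965 0.1971 0.1828]
scene probe_grip [165.1 174.2] 0.77 [ 0.4805 -0.3202  0.1828]
scene pan_zone [351.8 250.5] 0.7 [0.602  0.2072 0.06  ]
scene pan_zone [447.3 242.6] 0.27 [0.5455 0.4608 0.06  ]
scene pan [259.2 239.1] 0.62 [ 0.5858 -0.0417  0.06  ]
top probe_grip [359.4 231.5] 0.65 [ 0.4416 -0.27    0.1828]
top probe_grip [385.3 246.8] 0.56 [ 0.3941 -0.3494  0.1828]
top pan_zone [218.6 191.4] 0.9 [0.5961 0.1873 0.06  ]
top pan_zone [156.1 271.3] 0.53 [0.3213 0.3862 0.06  ]
top pan [286.1 191.1] 0.65 [ 0.5995 -0.0451  0.06  ]
```

arm_command(moves=[[0, 0, 0, 0, -1], [0, 0, 0, 0, -1], [0, 0, 0, 0, -1], [0, 0, 0, 0, -1]])

```text
time: 20.67
tcp_pos: [0.5968, 0.199, 0.1638]
tcp_rot: [-180.0, 0.0, -171.2]
contact_force: [-0.7, 0.6, 2.4]
width: 0.227
```

arm_command(moves=[[0, 0, 0, 0, -1], [0, 0, 0, 0, -1], [0, 0, 0, 0, -1], [0, 0, 0, 0, -1]])

```text
time: 21.0
tcp_pos: [0.5968, 0.199, 0.1638]
tcp_rot: [-180.0, 0.0, -171.2]
contact_force: [-0.9, -0.4, 3.8]
width: 0.234
```

arm_command(moves=[[0, 0, 0, 0, -1], [0, 0, 0, 0, -1], [0, 0, 0, 0, -1], [0, 0, 0, 0, -1]])

```text
time: 21.33
tcp_pos: [0.5968, 0.199, 0.1638]
tcp_rot: [-180.0, -0.0, -171.2]
contact_force: [0.1, -0.3, 3.2]
width: 0.228
```

The mean press is about 4.2 N. I'll ease up 0.6 mm towards half way, hold, then hand in.

arm_command(moves=[[0, 0, -0.006, 0, -1], [0, 0, -0.006, 0, -1], [0, 0, -0.006, 0, -1], [0, 0, -0.006, 0, -1], [0, 0, -0.006, 0, -1], [0, 0, -0.006, 0, -1], [0, 0, -0.006, 0, -1], [0, 0, -0.006, 0, -1], [0, 0, -0.006, 0, -1], [0, 0, -0.006, 0, -1]])

```text
time: 22.17
tcp_pos: [0.5968, 0.199, 0.1644]
tcp_rot: [-180.0, -0.0, -171.2]
contact_force: [0.3, -0.5, 1.8]
width: 0.227
```

```bash
python3 -c "
from rig import manip
o=manip.get_obs();print(o['contact_force'],o['tcp_pos'],o['width']);manip.hand_in()"
```

```text
[ 0.25002928 -0.50418607  1.77336499] [0.59675992 0.19898455 0.16439546] 0.22746960572343622
the job is handed in; nothing more can be done
```

I slid the saucepan by its handle into the free ring and released it. I then drew the grey thermometer from the block and pressed its foot on the small circle of the ring the pan left. I handed in at about 22 s with the arm still holding it there; `hand_in` gives no verdict.

**Last checks:**
- **Pan:** the wrist camera put it at about (0.594, -0.045), with the free ring's middle at (0.594, -0.042). The scene and top cameras were up to about 10 mm off that.
- **Foot position:** the wrist camera had foot and circle within about 2 mm of each other. The scene and top network estimates scattered up to about 11 mm, so I relied on the wrist view and the ring fits. The ring fits agreed with each other within about 3 mm.
- **Press:** the force reading is noisy, by about 0.7 N. It suggests 3 to 4 N, with a last single reading of about 2.7 N after correcting for the thermometer's weight. The tool height suggests the foot is about 4.5 to 5 mm in.
- **Upright:** the tool is vertical within 0.1°. I judged the thermometer's own tilt from camera estimates only, at roughly 1°.
- **Other things:** they looked undisturbed in the last pictures I viewed, but I did not measure them separately.

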